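# Set the panel to the scribed line and weigh it down

### The job

Press your fingertips on the rubber-faced panel in the stand and slide it out from under the hood until its leading edge meets the scribed line, then let go of it. Then set the knobbed steel weight down gently, upright, on the middle of the panel's uncovered part so that it holds the panel there. The facing marks easily: never push on the panel with more than 18 N in all (down and along together), and leave everything else where it is.

Things in the scene. Friction and masses are not known exactly. Their poses are not given: they have to be found in the camera images.
- stand: setting-out stand, fixed to the bench: grey base plate 340 x 180 x 12 that carries a dark steel deck. Origin: centre of the base's underside; x is the feed direction, y across it, z up. The deck's channel floor lies 45 above the bench, the rails either side of it 50. A thin grey sheet hood (top 15 over the channel floor, 156 wide) covers the channel from x = -170 to -50; from there on it is open above.
- deck: the stand's deck, 285 long, 156 wide, hinged across the stand at its origin (115 along the stand's x, 41 above the bench; same axes as the stand) and carried on soft rubber near its other end. It gives when pressed, a few mm under a light press near the hood, ever stiffer towards the hinge; how stiff is not known: read the force. Nothing stops the panel at the line.
- panel: metal front panel, 150 (x) x 100 (y) x 5, with a thin black rubber facing (115 x 88, 1 thick, ending 5 short of the leading edge), about 0.6 kg, loose in the channel (2 play each side); rear end always under the hood, sides flush with the rails: only its top can be got at. Origin: centre of its underside; x is the feed direction. Fingertips pressed on it drag it along from 4 to 7 N of press; with less they slip.
- panel_edge (a point): middle of the panel's leading edge, at the top of the metal (75 along x from the panel's centre, 5 above its underside); x is the feed direction
- line (a point): middle of the scribed line, a fine pale line 1.5 wide straight across the deck's channel floor and both rails, at right angles to the feed direction, 85 along x from the stand's origin; the point lies on the channel floor (5 below panel_edge when it is there); x is the feed direction. The edge meets the line when panel_edge and line agree along x
- weight: steel hold-down weight, 0.5 kg, upright: round body diameter 48, 32 tall, with a round knob above it, diameter 22, from 34 to 66 above its underside. Origin: centre of its underside, z up
- reactor: bystander: plain steel cylinder, diameter 48, 75 tall, no knob
- flowmeter: bystander: blue box on a steel foot, 75 x 30 x 68
- wrench: bystander: open-ended wrench lying flat
- screwdriver: bystander: screwdriver lying flat
- bottle: bystander: brown glass bottle, diameter 56, 110 tall
- collar: bystander: brass ring, outer diameter 36, 14 tall
- tee: bystander: small brass pipe tee lying flat, 60 long, 22 tall
Not all that is in view belongs to the job. Leave any blue or orange look-alike of the weight alone. Leave any white look-alike of the panel alone.

How it is judged:
On the way:
1. the panel's leading edge lies on the scribed line (within 2.5 mm), at rest and let go, the weight not yet on it (x of panel_edge in the frame of line between -0.0025 and 0.0025 m and linear speed of panel below 0.01 m/s and contact force between each of the fingers, weight and panel below 0.1 N), for 0.3 s.
At the end, for the whole second after the job is handed in: The panel's leading edge is within 2.5 mm of the scribed line along the feed direction; the weight stands upright (within 0.12 rad) on the panel, its centre within 30 mm of the panel's centre line and between 35 mm behind and 50 mm ahead of the panel's centre; both are at rest (x of panel_edge in the frame of line between -0.0025 and 0.0025 m and x of weight in the frame of panel between -0.035 and 0.05 m and y of weight in the frame of panel between -0.03 and 0.03 m and z of weight in the frame of panel between 0.003 and 0.0085 m and angle between weight's own z axis and vertical below 0.12 rad and contact force between weight and panel above 2 N and linear speed of each of panel, weight below 0.01 m/s); the robot touches nothing.
It fails at once if the fingers push on the panel with more than 18 N in all, down and along together (contact force between the fingers and panel above 18 N).
It fails at once if the weight is dropped or pressed on the panel with more than 18 N (contact force between weight and panel above 18 N).
It fails at once if the weight tips over (angle between weight's own z axis and vertical above 0.7 rad).
It fails at once if a bystander is moved by more than 15 mm (distance of any of reactor, flowmeter, wrench, screwdriver, bottle, collar, tee from where it was at the start of the episode above 0.015 m).
It also fails if it takes over 72 s, if anything falls off the work surface, if the arm or the gripper's body presses on something with over 40 N, if the wrist force passes 120 N, or if a joint passes its speed limit or range.

### The arm

A 6-joint arm with a two-finger parallel gripper is mounted at the origin on the work surface. World frame = base frame: x ahead of the robot, y to its left, z up, the work surface at z = 0. Lengths are in m, angles in rad, forces in N, time in s.
With the tool pointing down it reaches from about 0.375 to 0.9 m from the base axis. Payload 3.1 kg.
Tool frame: the origin (TCP) lies between the finger pads; the fingertips stand 22 mm ahead of it and the grasp point (between the pads) lies 3 mm ahead of it; z points along the fingers, y is the line along which they close (so a half turn about z gives the same grasp; the last joint's range is limited). The gripper opens to 87 mm and grips with 3 to 60 N. Pads are 19 mm wide; open, the fingers measure 117 mm over their backs; the gripper's body (75 mm by 190 mm) begins 51 mm behind the grasp point.
Start: joints at [-1.454, 0.527, 1.433, -0, 1.181, -0.178], TCP at [0.182, -0.598, 0.245] pointing down, gripper open.
Joint ranges: [-3.08, 3.08], [-0.75, 2.2], [0.22, 2.44], [-1.43, 4.57], [0, 2.65], [-2.85, 2.85]. Speed limits (rad/s): [2.79, 2.79, 3.14, 3.14, 3.14, 3.14].

### API

Orientations are given as a unit quaternion [x, y, z, w].
In Python, from rig import get_obs, camera, get_calibration, hand_in, cut_out gives the robot as it stands.
- The arm moves only by the shell command python3 -m inch 'ROWS' [OPENING] [FORCE]. ROWS is JSON, one flat list of numbers, 6 for each row, row after row: the shift along the tool's x, y, z scaled (see below), then the turn, a rotation vector about the tool's x, y, z scaled (see below). A call has 1 to 20 rows; each row is the pose to reach, as a shift and turn from the pose commanded when the call began, along the tool's axes at that moment; what a row does not reach only later rows make up. The controller multiplies each number of a shift by 0.08 m and each number of a turn by 90 degrees. A row lasts 1/12 s, in which the tool goes at most 41.7 mm and 7.16 degrees, less where a joint would pass 70% of its speed; a pose out of reach is approached as far as the arm can. A call with a number of a shift or a turn outside -1 to 1 is refused whole. A call with a gripper value outside its range is refused whole. OPENING is the finger opening in mm, from 0 to 87, set as the call begins (- or left out, the last holds). The fingers move at their own pace and stop on an object; FORCE is the grip in N (left out, the last holds). Time passes only in rows, so rows that repeat a pose let the fingers close. It gives the time, the measured TCP pose, the force, the opening and the grip force at its end, in the units of the state.
- get_obs(): the state, without advancing time (a new reading comes with each control period).
- camera(name): name is "side" or "top" or "wrist"; returns the picture (480x640x3 uint8, red, green, blue); there is no depth.
- get_calibration(name): a dict with "vertical_fov" (degrees; the focal length in pixels is half the picture's height over the tangent of half this angle, whatever the lens; pixels are square), "cx", "cy" (the principal point, pixels), "T" (4x4, takes a point from camera to world coordinates). Camera axes: x right, y down, z forward; pixel columns grow to the right and rows downward; lengths in m; the calibration is good to about 2 mm. The wrist camera is an equidistant fisheye: a pixel r from the principal point sees the ray r / f radians off the axis. A picture is of the moment at which its call begins: read the wrist's pose just before it. get_calibration takes no time and is no camera call; for the wrist camera it gives the pose at the moment of the call.
- hand_in(): hands the job in; it is judged then, once.
Trained networks look in the newest picture that a camera, given by its name, has taken for a name from the list of things; names that differ only in an ending like _2 or _b are one class to them, and where a whole thing is asked for, a point or a joint stands for the part that bears it (a point fixed in the world has none). Each returns a list of dicts, best first, with "conf" (0 to 1); they miss things now and then, are a little off and sometimes report something else, mostly with a low value. They report only what shows in the picture. A call takes as long as a camera call. They do not tell look-alikes from the thing itself.
- cut_out(camera, thing): "region" (480x640 bool, what is visible of it) and "bbox" ([left, top, right, bottom] in pixels, round what is visible of it).
The state is a dict: "time": time; "q": joint angles; "joint_velocities": joint speeds; "joint_torque": joint torques, N m; "position": TCP position; "tool_rot": TCP orientation; "ft_force": force on the tool from outside, world axes, zero at the start; "moment": the same for the moment, N m; "grip_width": finger opening in m; "grip_force": force on a finger pad.
Only numpy, scipy, OpenCV 4.12 (cv2) and the standard library are available. Lean on these libraries where they do the work, as an engineer would, in place of code of your own. Each camera call takes 0.05 s, during which the arm holds its last target. There are 200 camera calls.

## Working session

There is one attempt and no reset: what is moved stays moved. The work goes in short steps, Python scripts to look and compute and a shell command to move; the robot and the scene stay as the last step left them, time stands still between calls to the robot, and variables do not carry over. Pictures are saved under pics/ and viewed, at most 12 in all, crops included, and the job is handed in when it is done.

```bash
ls; mkdir -p pics
cat > h.py <<'E'
import numpy as np, cv2
from rig import get_obs, camera, get_calibration, cut_out
def f(c): return 240/np.tan(np.radians(c["vertical_fov"])/2)
def pix2z(c,uv,z,fish=False):
    T=np.array(c["T"]); x=(uv[0]-c["cx"])/f(c); y=(uv[1]-c["cy"])/f(c)
    if fish:
        r=np.hypot(x,y); s=np.sin(r)/max(r,1e-9); d=np.array([x*s,y*s,np.cos(r)])
    else: d=np.array([x,y,1.])
    d=T[:3,:3]@d; o=T[:3,3]; return o+d*(z-o[2])/d[2]
def w2pix(c,p,fish=False):
    T=np.array(c["T"]); q=T[:3,:3].T@(np.array(p)-T[:3,3])
    if fish:
        n=np.hypot(q[0],q[1]); th=np.arctan2(n,q[2]); x,y=q[0]/n*th,q[1]/n*th
    else: x,y=q[0]/q[2],q[1]/q[2]
    return np.array([x*f(c)+c["cx"],y*f(c)+c["cy"]])
E
python3 - <<'E'
from h import *
for n in ("top","side"):
    im=camera(n); cv2.imwrite(f"pics/{n}0.png",im[:,:,::-1]); c=get_calibration(n); print(n,c["vertical_fov"],c["cx"],c["cy"],np.round(c["T"],3).tolist())
    for t in ("stand","panel","weight","reactor","bottle","deck"):
        for d in cut_out(n,t): print(t,round(d["conf"],2),d["bbox"])
print(get_obs())
E
```

```text
pics
top 45.93815055542219 323.2244863684697 235.84813472856035 [[0.025, -0.99, 0.138, 0.348], [-1.0, -0.023, 0.017, 0.012], [-0.013, -0.139, -0.99, 1.206], [0.0, 0.0, 0.0, 1.0]]
stand 0.73 [278.9, 190.0, 307.6, 236.6]
stand 0.22 [443.8, 190.5, 469.7, 210.5]
panel 0.86 [280.6, 190.5, 305.3, 238.0]
panel 0.73 [407.6, 315.4, 460.7, 370.5]
panel 0.58 [243.5, 278.9, 316.7, 366.6]
weight 0.82 [477.8, 157.6, 506.1, 182.7]
weight 0.76 [402.8, 181.9, 429.0, 203.7]
weight 0.71 [363.8, 125.5, 442.2, 166.9]
weight 0.63 [444.0, 187.6, 467.7, 211.0]
reactor 0.45 [444.8, 186.4, 469.8, 209.1]
bottle 0.94 [135.4, 163.7, 172.9, 198.8]
deck 0.71 [222.1, 172.9, 367.6, 256.7]
side 55.285994730101294 319.78110677565536 237.74234421552526 [[0.974, -0.18, 0.135, 0.384], [-0.224, -0.721, 0.656, -0.634], [-0.021, -0.669, -0.743, 0.786], [0.0, 0.0, 0.0, 1.0]]
stand 0.78 [272.4, 162.2, 385.1, 283.7]
panel 0.83 [173.1, 335.9, 260.0, 390.1]
panel 0.81 [303.2, 197.1, 353.0, 221.1]
panel 0.77 [193.2, 214.4, 268.1, 254.9]
panel 0.57 [278.7, 164.9, 383.4, 272.6]
weight 0.88 [426.4, 353.8, 457.1, 391.3]
weight 0.82 [
[... 230 characters left out ...]
]
{'time': 0.7, 'q': array([-1.45450881e+00,  5.27428660e-01,  1.43269260e+00,  7.71132952e-06,
        1.18142852e+00, -1.78504083e-01]), 'joint_velocities': array([-0.00185145,  0.00039698, -0.00262848, -0.0006074 , -0.00043637,
        0.0014356 ]), 'joint_torque': array([-1.21866324e-03, -4.39866722e+01, -1.76952463e+01,  6.32982259e-02,
        5.03725768e-02, -1.48846362e-05]), 'position': array([ 0.18161265, -0.59800642,  0.24459463]), 'tool_rot': array([9.89157106e-01, 1.46861224e-01, 2.89870966e-06, 2.15343772e-05]), 'ft_force': array([0.76583961, 0.05455807, 0.50699824]), 'moment': array([ 0.01518615, -0.02444893, -0.00206314]), 'grip_force': 0.0, 'grip_width': 0.08732425615364245}
```

View pics/top0.png

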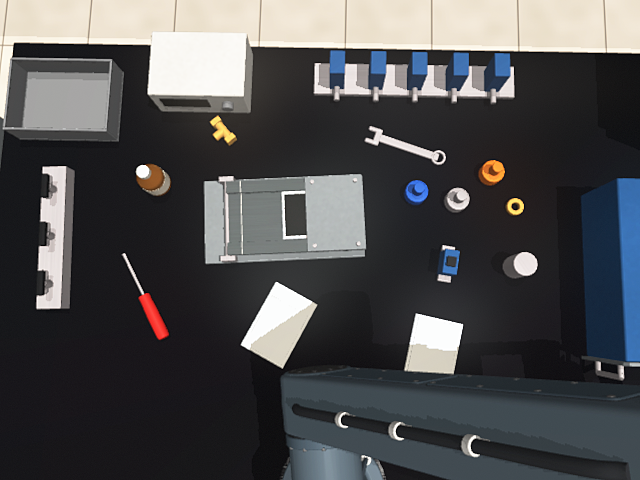

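View pics/side0.png

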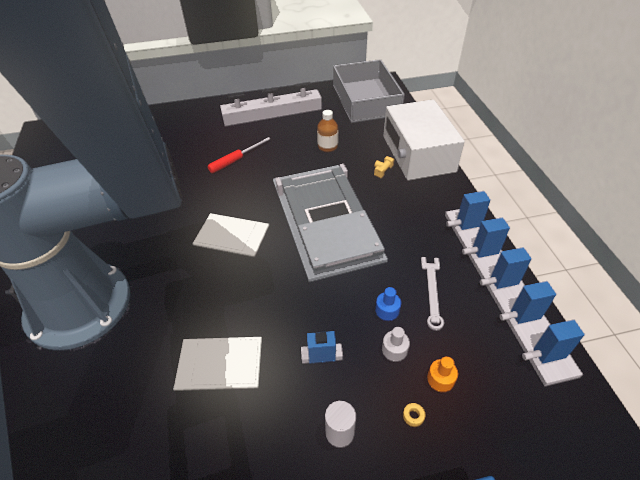

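Candidates in the top view:
- **Weight:** grey knobbed at (457,199) is my choice. The others are blue (416,192), orange (492,172), and the plain reactor without a knob (520,264).
- **Panel:** black-faced with a pale rim in the stand at (294,215) is my choice. The white look-alikes are at (280,325) and (434,343).

The hood is at the right of the stand (305–365) and the line is at about x=241, so the feed direction is +y in world coordinates.

Run:
```python
from h import *
im=cv2.imread("pics/top0.png"); cr=im[165:275,200:370]; a=cv2.resize(cr,None,fx=4,fy=4,interpolation=cv2.INTER_CUBIC)
b=cv2.resize(im[150:220,395:515],None,fx=4,fy=4,interpolation=cv2.INTER_CUBIC)
o=np.zeros((600,800,3),np.uint8)
o[:300,:480]=cv2.resize(b,(480,280))[:280].shape and cv2.copyMakeBorder(b,0,20,0,0,0)
cv2.imwrite("pics/c1.png",np.vstack([cv2.copyMakeBorder(cv2.resize(b,None,fx=.5,fy=.5),0,0,0,680-240,0),a]))
c=get_calibration("top")
for n,uv,z in [("line top",(241.5,180),.05),("line bot",(238.5,258),.05),("panel edge",(283,215),.05),("hood edge",(306,215),.06),("weightknob",(457,197),.066),("base TL",(205,181),.012),("TR",(362,175),.06),("BL",(206,263),.012),("BR",(366,257),.012)]:
    print(n,pix2z(c,uv,z).round(3))
```

```text
line top [0.624 0.205 0.05 ]
line bot [0.46  0.204 0.05 ]
panel edge [0.551 0.116 0.05 ]
hood edge [0.551 0.067 0.06 ]
weightknob [ 0.594 -0.241  0.066]
base TL [0.629 0.291 0.012]
TR [ 0.637 -0.046  0.06 ]
BL [0.451 0.279 0.012]
BR [ 0.472 -0.06   0.012]
```

View pics/c1.png

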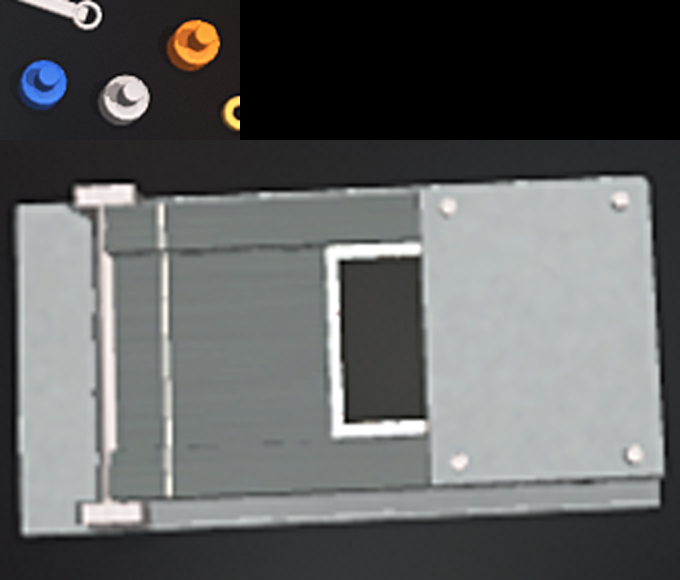

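The crop confirms the grey knobbed weight, and the black-faced panel with its pale rim. The line runs (161,205)–(170,495) in crop pixels and the panel edge runs (329,245)–(336,438).

```bash
cat > m.py <<'E'
from h import *
c=get_calibration("top")
P=lambda u,v,z:pix2z(c,(200+u/4-.4,165+(v-140)/4-.4),z)[:2]
L1,L2=P(161,205,.05),P(170,495,.05); E1,E2=P(329,245,.05),P(336,438,.05); H1,H2=P(420,190,.06),P(433,484,.06)
a=lambda A,B:np.degrees(np.arctan2(*(A-B)[::-1]))+90
print("angles",a(L1,L2),a(E1,E2),a(H1,H2),"rail",a(P(648,178,.06),P(420,190,.06))+90,a(P(662,477,.06),P(433,484,.06))+90)
print(L1,L2,E1,E2,H1,H2); Lm,Em,Hm=(L1+L2)/2,(E1+E2)/2,(H1+H2)/2
d=a(H1,H2); u=np.array([np.cos(np.radians(d)),np.sin(np.radians(d))]); print("mid",Lm,Em,Hm,"dist E-L",(Lm-Em)@u,"L-H",(Lm-Hm)@u)
print("weight",P(125*1,0,.066) , pix2z(c,(395+128/2,150+93/2),.066))
E
python3 m.py
```

```text
angles 94.34236312820657 94.04824402578183 94.1645395368618 rail 94.33079489740035 93.10652498196696
[0.6218926 0.2085357] [0.46945585 0.19696057] [0.60245882 0.11974562] [0.50099521 0.11256474] [0.6304197  0.07258831] [0.47719454 0.0614315 ]
mid [0.54567422 0.20274813] [0.55172701 0.11615518] [0.55380712 0.06700991] dist E-L 0.08680387357587831 L-H 0.13597044340523173
weight [0.72740852 0.22967312] [ 0.59513931 -0.24502867  0.066     ]
```

Checks hold: line to hood is 136 mm (135 by the drawing), and the edge has about 87 mm to go. I'm turning the tool so its x axis lies along the feed, closing the fingers, and travelling over the panel.

```bash
python3 -m inch '[0,0,0,0,0,-0.08,0,0,0,0,0,-0.16,0,0,0,0,0,-0.24,0,0,0,0,0,-0.32,0,0,0,0,0,-0.4,0,0,0,0,0,-0.48,0,0,0,0,0,-0.55,0,0,0,0,0,-0.63,0,0,0,0,0,-0.70,0,0,0,0,0,-0.78,0,0,0,0,0,-0.859,0,0,0,0,0,-0.859]' 0 10
python3 -m inch '[0.4,0.25,0,0,0,0,0.75,0.47,0,0,0,0,1,0.625,0,0,0,0]'
python3 -m inch '[0.4,0.25,0,0,0,0,0.75,0.47,0,0,0,0,1,0.625,0,0,0,0]'
python3 -m inch '[0.4,0.25,0,0,0,0,0.75,0.47,0,0,0,0,1,0.625,0,0,0,0]'
python3 -m inch '[0.4,0.25,0,0,0,0,0.75,0.47,0,0,0,0,1,0.625,0,0,0,0]'
python3 -m inch '[0.4,0.25,0,0,0,0,0.75,0.47,0,0,0,0,1,0.625,0,0,0,0]'
python3 -m inch '[0.4,0.25,0,0,0,0,0.75,0.47,0,0,0,0,1,0.625,0,0,0,0]'
python3 -m inch '[0.4,0.25,0,0,0,0,0.75,0.47,0,0,0,0,1,0.625,0,0,0,0,1,0.625,0,0,0,0,1,0.625,0,0,0,0]'
python3 - <<'E'
from h import *
o=get_obs(); c=get_calibration("wrist"); im=camera("wrist"); cv2.imwrite("pics/w1.png",im[:,:,::-1]); print(o["position"],o["tool_rot"],o["q"],o["ft_force"],np.round(c["T"],3).tolist(),c["vertical_fov"])
E
```

```text
time: 1.7
position: [0.1816, -0.598, 0.2446]
tool_rot: [0.68, 0.733, -0.0, -0.0]
ft_force: [0.5, 0.2, -0.4]
grip_width: 0.0153
grip_force: 0.0
time: 1.95
position: [0.2263, -0.512, 0.2442]
tool_rot: [0.682, 0.731, 0.001, -0.001]
ft_force: [0.4, -0.5, 0.2]
grip_width: 0.0016
grip_force: 0.0
time: 2.2
position: [0.2704, -0.4281, 0.2445]
tool_rot: [0.682, 0.731, 0.001, -0.001]
ft_force: [0.6, -0.3, -0.3]
grip_width: 0.0006
grip_force: 0.0
time: 2.45
position: [0.3142, -0.3448, 0.2446]
tool_rot: [0.682, 0.732, 0.001, -0.0]
ft_force: [0.5, -0.1, 0.2]
grip_width: 0.0004
grip_force: 0.0
time: 2.7
position: [0.3582, -0.2616, 0.2447]
tool_rot: [0.682, 0.732, 0.0, -0.0]
ft_force: [-0.5, 0.0, 0.3]
grip_width: 0.0006
grip_force: 0.0
time: 2.95
position: [0.4023, -0.1784, 0.2448]
tool_rot: [0.682, 0.732, 0.0, 0.0]
ft_force: [0.5, -0.3, -0.5]
grip_width: 0.0
grip_force: 0.0
time: 3.2
position: [0.4465, -0.095, 0.2449]
tool_rot: [0.682, 0.732, 0.0, 0.0]
ft_force: [0.5, -1.3, -0.3]
grip_width: 0.0005
grip_force: 0.0
time: 3.62
position: [0.4899, -0.013, 0.2446]
tool_rot: [0.68, 0.733, -0.0, 0.0]
ft_force: [-0.6, -0.9, -0.7]
grip_width: 0.0005
grip_force: 0.0
[ 0.48990828 -0.01298536  0.24458422] [ 6.80483758e-01  7.32763129e-01 -1.29995618e-04  1.87258478e-04] [-2.54734246e-01  3.46856258e-01  1.76352349e+00 -4.73785333e-04
  1.03100637e+00 -3.28441831e-01] [-0.62009695 -0.92164134 -0.74459584] [[0.997, 0.071, 0.021, 0.485], [0.074, -0.959, -0.273, 0.062], [0.001, 0.274, -0.962, 0.385], [0.0, 0.0, 0.0, 1.0]] 65.70646984690485
```

View pics/w1.png

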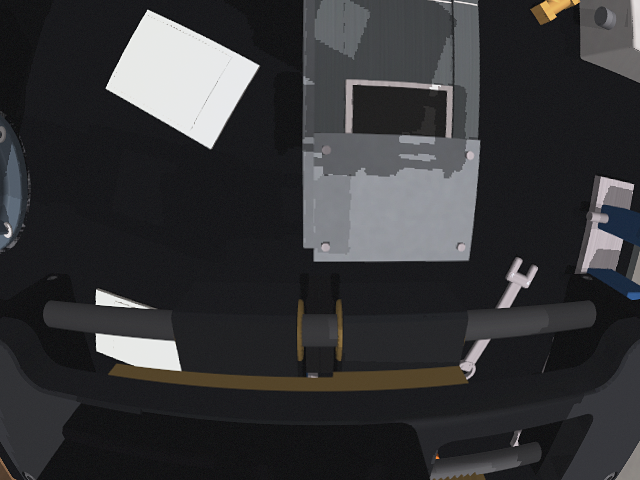

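The wrist view shows the hood (305–480, 135–260), the exposed panel (346–453, 80–137) and the line entering at the top right. I'm going over the press point and lowering to just above it, then measuring the edge and line from there.

```bash
python3 -m inch '[0.4,0.25,0,0,0,0,0.8,0.5,0,0,0,0]' >/dev/null
python3 -m inch '[0.3,0.2,0.2,0,0,0,0.476,0.388,0.6,0,0,0,0.476,0.388,1,0,0,0,0.476,0.388,1,0,0,0,0.476,0.388,1,0,0,0]'
python3 - <<'E'
from h import *
o=get_obs(); c=get_calibration("wrist"); im=camera("wrist"); cv2.imwrite("pics/w2.png",im[:,:,::-1]); print(o["position"],o["ft_force"])
for t in ("panel","deck","weight"):
    for d in cut_out("wrist",t): print(t,round(d["conf"],2),d["bbox"])
E
```

```text
time: 4.25
position: [0.5512, 0.0919, 0.1632]
tool_rot: [0.682, 0.732, -0.002, -0.002]
ft_force: [0.5, 0.3, 0.2]
grip_width: 0.0006
grip_force: 0.0
[0.55123445 0.09191492 0.16318253] [0.48980151 0.34558458 0.19442247]
panel 0.57 [23.8, 99.1, 168.3, 266.2]
panel 0.56 [255.6, 205.7, 399.8, 275.5]
deck 0.71 [214.9, 33.4, 441.3, 377.3]
```

View pics/w2.png

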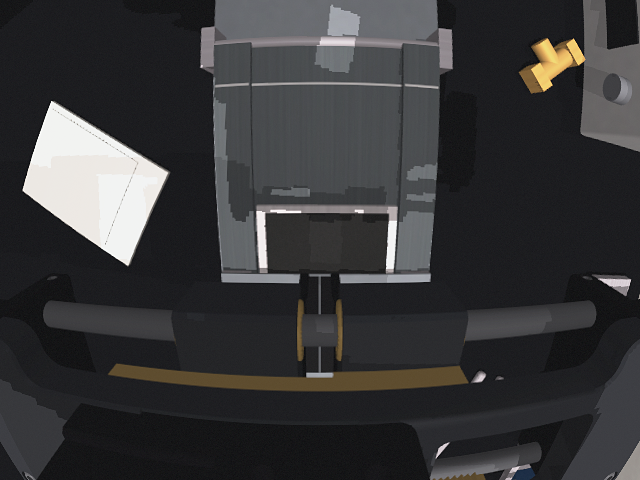

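The wrist view shows the line at row ~85, the panel's leading edge at row ~207, the hood edge at row ~274, and the fingertips ending over the exposed part near column 320.

```bash
cat > wm.py <<'E'
from h import *
import sys
def feat(img,c,cols=(300,312,335,350)):
    g=cv2.cvtColor(img,cv2.COLOR_RGB2GRAY).astype(float)
    u=np.array([-0.0732,0.9973]); 
    return g,u
def col(g,u0,rows): return g[rows[0]:rows[1],u0-3:u0+4].mean(1).round().astype(int)
E
python3 - <<'E'
from h import *
c=get_calibration("wrist"); im=cv2.imread("pics/w2.png"); g=cv2.cvtColor(im,cv2.COLOR_BGR2GRAY).astype(float)
for u in (290,360): print(u,"line",g[78:92,u-4:u+5].mean(1).round().tolist(),"edge",g[198:220,u-4:u+5].mean(1).round().tolist(),"hood",g[266:288,u-4:u+5].mean(1).round().tolist())
U=np.array([-0.0732,0.9973,0]); o=get_obs()["position"]
for n,uv,z in [("lineL",(290,85),.045),("lineR",(360,85),.045),("lineRailL",(218,86),.05),("lineRailR",(437,86),.05),("edge",(290,206.5),.05),("edge",(360,206.5),.05),("hood",(290,274),.06),("hood",(360,274),.06),("panL",(258,212),.05),("panR",(396,212),.05)]:
    p=pix2z(c,uv,z,True); print(n,p.round(4),"along u from tcp",((p-o)@U).round(4),"y",((p-o)@np.array([.9973,.0732,0])).round(4))
E
```

```text
290 line [76.0, 77.0, 75.0, 72.0, 122.0, 177.0, 144.0, 70.0, 75.0, 76.0, 76.0, 76.0, 76.0, 76.0] edge [61.0, 61.0, 61.0, 61.0, 60.0, 58.0, 87.0, 108.0, 128.0, 139.0, 137.0, 133.0, 163.0, 246.0, 251.0, 88.0, 39.0, 45.0, 46.0, 46.0, 46.0, 46.0] hood [47.0, 47.0, 47.0, 47.0, 43.0, 32.0, 28.0, 46.0, 125.0, 153.0, 152.0, 153.0, 152.0, 152.0, 153.0, 154.0, 159.0, 61.0, 26.0, 30.0, 30.0, 31.0]
360 line [78.0, 78.0, 78.0, 74.0, 110.0, 168.0, 160.0, 85.0, 76.0, 78.0, 78.0, 78.0, 78.0, 78.0] edge [60.0, 60.0, 61.0, 60.0, 60.0, 58.0, 74.0, 101.0, 125.0, 136.0, 132.0, 161.0, 225.0, 223.0, 206.0, 96.0, 42.0, 42.0, 44.0, 43.0, 43.0, 43.0] hood [45.0, 46.0, 46.0, 47.0, 31.0, 30.0, 28.0, 46.0, 114.0, 144.0, 151.0, 150.0, 149.0, 149.0, 147.0, 150.0, 155.0, 37.0, 28.0, 30.0, 31.0, 31.0]
lineL [0.5272 0.2005 0.045 ] along u from tcp 0.1101 y -0.0189
lineR [0.5756 0.2042 0.045 ] along u from tcp 0.1102 y 0.0297
lineRailL [0.4771 0.1979 0.05  ] along u from tcp 0.1112 y -0.069
lineRailR [0.6297 0.2098 0.05  ] along u from tcp 0.1119 y 0.0841
edge [0.5328 0.1149 0.05  ] along u from tcp 0.0244 y -0.0195
edge [0.5822 0.1184 0.05  ] along u from tcp 0.0243 y 0.03
hood [0.5359 0.0679 0.06  ] along u from tcp -0.0227 y -0.0199
hood [0.5859 0.0714 0.06  ] along u from tcp -0.0229 y 0.0302
panL [0.5101 0.1095 0.05  ] along u from tcp 0.0206 y -0.0425
panR [0.6087 0.1165 0.05  ] along u from tcp 0.0204 y 0.0562
```

Across the feed, the panel centre is about 5 mm to the tool's +y from the commanded pose, so I'm centring and descending. After that I'll touch down in small steps while reading the force.

```bash
python3 -m inch '[0,0.06,0.4,0,0,0,0,0.06,0.8,0,0,0,0,0.06,1,0,0,0,0,0.06,1,0,0,0,0,0.06,1,0,0,0,0,0.06,1,0,0,0]'
python3 -m inch '[0,0,0.05,0,0,0,0,0,0.08,0,0,0,0,0,0.08,0,0,0,0,0,0.08,0,0,0,0,0,0.08,0,0,0]' | egrep 'pos|ft'
python3 -m inch '[0,0,0.03,0,0,0,0,0,0.05,0,0,0,0,0,0.05,0,0,0,0,0,0.05,0,0,0]' | egrep 'pos|ft'
```

```text
time: 4.95
position: [0.5593, 0.0932, 0.0865]
tool_rot: [0.681, 0.732, 0.001, 0.001]
ft_force: [-0.1, 0.9, -0.5]
grip_width: 0.0003
grip_force: 0.0
position: [0.5579, 0.0935, 0.0784]
ft_force: [0.1, 0.4, -0.2]
position: [0.5577, 0.0935, 0.0739]
ft_force: [0.8, -0.3, 0.3]
```

```bash
python3 -m inch '[0,0,0.013,0,0,0,0,0,0.013,0,0,0,0,0,0.013,0,0,0]' | egrep 'pos|ft'
python3 -m inch '[0,0,0.013,0,0,0,0,0,0.013,0,0,0,0,0,0.013,0,0,0]' | egrep 'pos|ft'
python3 -m inch '[0,0,0.013,0,0,0,0,0,0.013,0,0,0,0,0,0.013,0,0,0]' | egrep 'pos|ft'
```

```text
position: [0.5578, 0.0935, 0.073]
ft_force: [0.2, -0.6, 0.2]
position: [0.5578, 0.0935, 0.072]
ft_force: [-0.3, -0.9, -0.2]
position: [0.5578, 0.0935, 0.071]
ft_force: [0.0, -0.4, 0.1]
```

```bash
python3 -m inch '[0,0,0.013,0,0,0,0,0,0.013,0,0,0,0,0,0.013,0,0,0]' | egrep 'pos|ft'
python3 -m inch '[0,0,0.013,0,0,0,0,0,0.013,0,0,0,0,0,0.013,0,0,0]' | egrep 'pos|ft'
python3 -m inch '[0,0,0.013,0,0,0,0,0,0.013,0,0,0,0,0,0.013,0,0,0]' | egrep 'pos|ft'
```

```text
position: [0.5579, 0.0935, 0.0701]
ft_force: [-0.9, -0.3, 0.4]
position: [0.5579, 0.0934, 0.0691]
ft_force: [-0.6, -0.4, 2.6]
position: [0.5579, 0.0934, 0.068]
ft_force: [-0.2, -1.3, 3.2]
```

```bash
python3 -m inch '[0,0,0.013,0,0,0,0,0,0.013,0,0,0,0,0,0.013,0,0,0]' | egrep 'pos|ft'
python3 -m inch '[0,0,0.013,0,0,0,0,0,0.013,0,0,0,0,0,0.013,0,0,0]' | egrep 'pos|ft'
python3 -m inch '[0,0,0.013,0,0,0,0,0,0.013,0,0,0,0,0,0.013,0,0,0,0,0,0.013,0,0,0]' | egrep 'pos|ft'
```

```text
position: [0.5579, 0.0934, 0.0671]
ft_force: [-0.7, -1.1, 4.9]
position: [0.5579, 0.0934, 0.0662]
ft_force: [-1.6, -1.0, 6.9]
position: [0.5579, 0.0934, 0.0654]
ft_force: [-1.8, -1.9, 7.3]
```

Contact came at TCP z ≈ 0.070, with a stiffness of about 1.7 N/mm, and the press is now about 7.3 N. I'll slide in small steps, rising as the deck stiffens.

```bash
python3 -m inch '[0.02,0,-0.001,0,0,0,0.04,0,-0.003,0,0,0,0.06,0,-0.005,0,0,0,0.08,0,-0.007,0,0,0,0.08,0,-0.007,0,0,0]' | egrep 'pos|ft'
python3 -m inch '[0,0,0,0,0,0]' | egrep 'pos|ft'
python3 -m inch '[0.02,0,-0.002,0,0,0,0.04,0,-0.004,0,0,0,0.06,0,-0.006,0,0,0,0.08,0,-0.008,0,0,0,0.08,0,-0.008,0,0,0]' | egrep 'pos|ft'
python3 -m inch '[0,0,0,0,0,0]' | egrep 'pos|ft'
python3 - <<'E'
from h import *
c=get_calibration("wrist"); im=camera("wrist"); cv2.imwrite("pics/w3.png",im[:,:,::-1]); g=cv2.cvtColor(im,cv2.COLOR_RGB2GRAY).astype(float)
for u in (270,): print(g[40:300:1,u-4:u+5].mean(1).round().astype(int).tolist())
for z,p in((.045,(.5272,.2005)),(.05,(.5328,.1149))): print(w2pix(c,(*p,z),True))
E
```

```text
position: [0.5587, 0.0982, 0.0662]
ft_force: [-0.8, -6.2, 6.9]
position: [0.5587, 0.0982, 0.0662]
ft_force: [-0.4, -6.1, 6.6]
position: [0.5586, 0.1045, 0.067]
ft_force: [0.4, -6.4, 6.9]
position: [0.5586, 0.1045, 0.0669]
ft_force: [0.3, -7.4, 7.8]
[114, 114, 114, 114, 114, 114, 114, 114, 114, 114, 114, 113, 114, 114, 114, 114, 114, 114, 114, 114, 114, 114, 114, 114, 114, 114, 114, 114, 114, 113, 114, 113, 113, 114, 113, 113, 113, 112, 108, 186, 238, 236, 224, 126, 109, 113, 113, 113, 113, 113, 113, 113, 113, 113, 113, 113, 113, 113, 112, 112, 113, 112, 112, 112, 112, 112, 112, 112, 112, 112, 112, 112, 112, 112, 112, 112, 112, 112, 112, 112, 112, 112, 112, 112, 112, 112, 112, 112, 112, 111, 111, 112, 112, 111, 111, 111, 111, 111, 111, 112, 112, 111, 111, 111, 112, 112, 111, 111, 111, 111, 110, 111, 111, 111, 110, 110, 110, 110, 110, 110, 111, 110, 111, 110, 110, 110, 111, 110, 110, 111, 110, 110, 111, 110, 111, 110, 110, 110, 111, 110, 110, 110, 110, 110, 110, 110, 110, 110, 110, 110, 110, 111, 110, 110, 110, 110, 110, 110, 110, 110, 110, 110, 110, 110, 110, 110, 110, 110, 110, 110, 109, 110, 110, 109, 109, 109, 110, 110, 110, 110, 110, 109, 102, 102, 102, 103, 93, 90, 90, 90, 89, 90, 90, 90, 90, 90, 90, 90, 89, 90, 90, 89, 86, 115, 168, 164, 161, 189, 202, 202, 203, 202, 202, 203, 202, 205, 199, 117, 38, 46, 48, 48, 48, 48, 47, 47, 48, 48, 47, 48, 48, 47, 48, 47, 48, 48, 48, 48, 47, 47, 48, 48, 50, 47, 47, 47, 47, 47, 47, 47, 47, 47, 47, 47, 47, 48, 47, 47, 47, 47]
[261.6009817   82.93457622]
[263.43080478 274.90245735]
```

```bash
cat > gap.py <<'E'
from h import *
# gap edge->line along feed, from the wrist picture; prints profile landmarks
U=np.array([-0.0732,0.9973,0]); V=np.array([.9973,.0732,0])
o=get_obs(); c=get_calibration("wrist"); im=camera("wrist"); g=cv2.cvtColor(im,cv2.COLOR_RGB2GRAY).astype(float)
import sys; cv2.imwrite(f"pics/g{int(o['time']*100)}.png",im[:,:,::-1])
for u in (270,285,355,370):
    p=g[:,u-4:u+5].mean(1); dn=np.where(p[120:]<60)[0]; r=120+next(i for i in dn if p[120+i:120+i+12].max()<62)   # rubber start
    bg=np.median(p[90:140]); s=slice(55,110); w=np.clip(p[s]-bg-15,0,None); rl=(w*np.arange(55,110)).sum()/w.sum()
    d=np.diff(p[:r]); k=r-30; e=[i for i in range(r-30,r-3) if d[i]>15]
    f1=pix2z(c,(u,rl),.045,True)
    rb=r-.5; pr=pix2z(c,(u,rb),.0505,True)
    pe=pix2z(c,(u,e[0]+.5),.045,True)
    print(u,"line row %.1f face bottom row %.1f rubber row %.1f"%(rl,e[0]+.5,rb),"gap by face %.4f by rubber-5 %.4f"%((f1-pe)@U,(f1-pr)@U-.005))
print(o["position"].round(4),o["ft_force"].round(1),"t",round(o["time"],2))
E
python3 gap.py
```

```text
270 line row 80.6 face bottom row 242.5 rubber row 257.5 gap by face 0.0726 by rubber-5 0.0730
285 line row 80.2 face bottom row 242.5 rubber row 257.5 gap by face 0.0726 by rubber-5 0.0730
355 line row 80.6 face bottom row 243.5 rubber row 259.5 gap by face 0.0730 by rubber-5 0.0738
370 line row 81.3 face bottom row 243.5 rubber row 259.5 gap by face 0.0729 by rubber-5 0.0738
[0.5586 0.1045 0.0669] [ 0.3 -5.9  8. ] t 9.08
```

```bash
python3 -m inch '[0.025,0,-0.004,0,0,0,0.05,0,-0.008,0,0,0,0.075,0,-0.011,0,0,0,0.1,0,-0.014,0,0,0,0.1,0,-0.014,0,0,0,0.1,0,-0.014,0,0,0]' | egrep 'pos|ft'
python3 -m inch '[0.025,0,-0.003,0,0,0,0.05,0,-0.006,0,0,0,0.075,0,-0.009,0,0,0,0.1,0,-0.012,0,0,0,0.1,0,-0.012,0,0,0,0.1,0,-0.012,0,0,0]' | egrep 'pos|ft'
python3 gap.py
```

```text
position: [0.5581, 0.1127, 0.068]
ft_force: [0.1, -5.5, 7.3]
position: [0.5575, 0.1207, 0.069]
ft_force: [0.7, -6.2, 7.3]
270 line row 55.9 face bottom row 245.5 rubber row 260.5 gap by face 0.0864 by rubber-5 0.0868
285 line row 55.6 face bottom row 245.5 rubber row 260.5 gap by face 0.0863 by rubber-5 0.0867
355 line row 55.8 face bottom row 246.5 rubber row 261.5 gap by face 0.0868 by rubber-5 0.0872
370 line row 56.1 face bottom row 246.5 rubber row 261.5 gap by face 0.0869 by rubber-5 0.0873
[0.5575 0.1207 0.069 ] [ 0.7 -6.2  7.3] t 10.13
```

```bash
python3 - <<'E'
s=open('gap.py').read()
a=s.index("    bg="); b=s.index("    d=np.diff")
s=s[:a]+"""    from scipy.ndimage import median_filter
    lo,hi=60,r-22; w=p-median_filter(p,15); k0=lo+int(np.argmax(w[lo:hi])); i=np.arange(k0-4,k0+5); ww=np.clip(w[i]-10,0,None); rl=(ww*i).sum()/ww.sum()
"""+s[b:]
open('gap.py','w').write(s)
E
python3 gap.py
```

```text
270 line row 117.4 face bottom row 245.5 rubber row 260.5 gap by face 0.0585 by rubber-5 0.0590
285 line row 117.0 face bottom row 245.5 rubber row 260.5 gap by face 0.0586 by rubber-5 0.0590
355 line row 117.4 face bottom row 246.5 rubber row 261.5 gap by face 0.0589 by rubber-5 0.0593
370 line row 117.9 face bottom row 246.5 rubber row 261.5 gap by face 0.0589 by rubber-5 0.0594
[0.5575 0.1207 0.069 ] [ 0.3 -6.1  6.8] t 10.18
```

```bash
python3 -m inch '[0.025,0,-0.002,0,0,0,0.05,0,-0.004,0,0,0,0.075,0,-0.006,0,0,0,0.1,0,-0.008,0,0,0,0.1,0,-0.008,0,0,0,0.1,0,-0.008,0,0,0]' | egrep 'pos|ft'
python3 -m inch '[0.025,0,-0.002,0,0,0,0.05,0,-0.004,0,0,0,0.075,0,-0.006,0,0,0,0.1,0,-0.008,0,0,0,0.1,0,-0.008,0,0,0,0.1,0,-0.008,0,0,0]' | egrep 'pos|ft'
python3 gap.py
```

```text
position: [0.5569, 0.1287, 0.0696]
ft_force: [1.2, -6.2, 7.9]
position: [0.5563, 0.1367, 0.0703]
ft_force: [-0.2, -5.7, 8.3]
270 line row 152.9 face bottom row 246.5 rubber row 261.5 gap by face 0.0436 by rubber-5 0.0441
285 line row 152.8 face bottom row 246.5 rubber row 261.5 gap by face 0.0435 by rubber-5 0.0440Traceback (most recent call last):
  File "gap.py", line 13, in <module>
    pe=pix2z(c,(u,e[0]+.5),.045,True)
                  ~^^^
IndexError: list index out of range
```

```bash
sed -i 's/    f1=pix2z/    if not e: print(u,"no face",rb); continue\n    f1=pix2z/' gap.py
python3 -m inch '[0.025,0,-0.003,0,0,0,0.05,0,-0.005,0,0,0,0.075,0,-0.007,0,0,0,0.1,0,-0.009,0,0,0,0.1,0,-0.009,0,0,0,0.1,0,-0.009,0,0,0]' | egrep 'pos|ft'
python3 -m inch '[0.025,0,-0.002,0,0,0,0.05,0,-0.004,0,0,0,0.075,0,-0.006,0,0,0,0.1,0,-0.008,0,0,0,0.1,0,-0.008,0,0,0,0.1,0,-0.008,0,0,0]' | egrep 'pos|ft'
python3 gap.py
```

```text
position: [0.5557, 0.1447, 0.071]
ft_force: [0.9, -6.6, 7.2]
position: [0.555, 0.1528, 0.0716]
ft_force: [0.4, -4.9, 7.3]
270 line row 188.1 face bottom row 247.5 rubber row 262.5 gap by face 0.0283 by rubber-5 0.0289
285 line row 188.2 face bottom row 247.5 rubber row 262.5 gap by face 0.0282 by rubber-5 0.0288
355 no face 262.5
370 line row 188.5 face bottom row 257.5 rubber row 282.5 gap by face 0.0332 by rubber-5 0.0389
[0.555  0.1528 0.0716] [ 0.4 -4.9  7.3] t 12.28
```

```bash
python3 -m inch '[0.025,0,-0.001,0,0,0,0.05,0,-0.002,0,0,0,0.075,0,-0.004,0,0,0,0.1,0,-0.005,0,0,0,0.1,0,-0.005,0,0,0,0.1,0,-0.005,0,0,0]' | egrep 'pos|ft'
python3 -m inch '[0.025,0,-0.002,0,0,0,0.05,0,-0.003,0,0,0,0.075,0,-0.004,0,0,0,0.1,0,-0.006,0,0,0,0.1,0,-0.006,0,0,0,0.1,0,-0.006,0,0,0]' | egrep 'pos|ft'
python3 gap.py
```

```text
position: [0.5544, 0.1607, 0.072]
ft_force: [1.6, -5.9, 7.8]
position: [0.5537, 0.1687, 0.0725]
ft_force: [0.2, -6.1, 7.0]
270 line row 221.8 face bottom row 247.5 rubber row 262.5 gap by face 0.0126 by rubber-5 0.0132
285 line row 221.8 face bottom row 247.5 rubber row 262.5 gap by face 0.0126 by rubber-5 0.0132
355 no face 262.5
370 no face 262.5
[0.5537 0.1687 0.0725] [ 0.2 -6.1  7. ] t 13.33
```

```bash
python3 -m inch '[0.025,0,-0.001,0,0,0,0.05,0,-0.002,0,0,0,0.075,0,-0.003,0,0,0,0.11,0,-0.005,0,0,0,0.11,0,-0.005,0,0,0,0.11,0,-0.005,0,0,0]' | egrep 'pos|ft'
python3 gap.py
python3 - <<'E'
import cv2,glob,os
f=max(glob.glob('pics/g*.png'),key=os.path.getmtime); im=cv2.imread(f)[215:275,220:420]; cv2.imwrite('pics/c2.png',cv2.resize(im,None,fx=4,fy=4,interpolation=cv2.INTER_NEAREST))
E
```

```text
position: [0.553, 0.1776, 0.0729]
ft_force: [-0.1, -5.8, 7.3]
270 line row 240.0 face bottom row 237.5 rubber row 262.5 gap by face -0.0013 by rubber-5 0.0043
285 line row 240.0 face bottom row 237.5 rubber row 262.5 gap by face -0.0013 by rubber-5 0.0043
355 line row 240.4 face bottom row 263.5 rubber row 282.5 gap by face 0.0117 by rubber-5 0.0143
370 no face 282.5
[0.553  0.1776 0.0729] [-0.1 -5.8  7.3] t 13.88
```

View pics/c2.png

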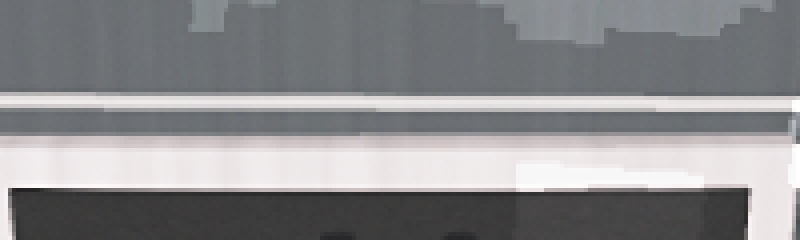

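The crop shows the line centred at picture row ~240.3, the foot of the panel's face at row ~248 and the rubber's start at row ~262. About 4 mm is left, so I'm moving 4 mm and then lifting off.

```bash
python3 -m inch '[0.015,0,-0.001,0,0,0,0.03,0,-0.001,0,0,0,0.045,0,-0.002,0,0,0,0.05,0,-0.002,0,0,0,0.05,0,-0.002,0,0,0]' | egrep 'pos|ft'
python3 gap.py
python3 - <<'E'
import cv2,glob,os
f=max(glob.glob('pics/g*.png'),key=os.path.getmtime); im=cv2.imread(f)
g=cv2.cvtColor(im,cv2.COLOR_BGR2GRAY)
for u in(270,285,300,340,355,370): print(u,g[234:266,u-3:u+4].mean(1).round().astype(int).tolist())
E
```

```text
position: [0.5527, 0.1813, 0.073]
ft_force: [0.6, -6.9, 7.5]
270 line row 183.0 face bottom row 245.5 rubber row 262.5 gap by face 0.0300 by rubber-5 0.0316
285 line row 183.0 face bottom row 245.5 rubber row 262.5 gap by face 0.0299 by rubber-5 0.0315
355 line row 247.3 face bottom row 263.5 rubber row 282.5 gap by face 0.0082 by rubber-5 0.0109
370 no face 282.5
[0.5527 0.1813 0.073 ] [ 0.6 -6.9  7.5] t 14.35
270 [113, 113, 112, 113, 113, 113, 113, 113, 114, 112, 109, 124, 228, 231, 231, 209, 198, 207, 228, 237, 236, 236, 236, 236, 236, 236, 237, 244, 166, 45, 57, 59]
285 [113, 113, 113, 113, 113, 113, 113, 113, 113, 113, 111, 116, 200, 232, 232, 214, 202, 210, 229, 239, 238, 238, 238, 238, 238, 238, 239, 245, 185, 44, 58, 60]
300 [114, 114, 114, 114, 115, 114, 115, 114, 114, 113, 112, 115, 202, 233, 233, 212, 195, 203, 225, 236, 235, 235, 235, 235, 235, 235, 236, 242, 189, 44, 58, 60]
340 [113, 113, 113, 113, 113, 113, 113, 113, 113, 112, 112, 113, 176, 231, 232, 214, 201, 208, 228, 239, 238, 237, 237, 237, 237, 237, 238, 244, 193, 45, 58, 60]
355 [114, 114, 114, 114, 114, 114, 114, 114, 114, 114, 113, 115, 164, 234, 228, 207, 197, 205, 226, 237, 236, 242, 248, 247, 247, 247, 248, 252, 231, 52, 69, 71]
370 [112, 112, 112, 112, 112, 112, 112, 112, 112, 112, 110, 114, 165, 235, 228, 202, 192, 200, 223, 233, 233, 233, 239, 247, 247, 247, 244, 248, 189, 56, 69, 71]
```

The gap is now about 0.6 mm, well inside tolerance, and releasing will creep it forward a little at most. Lifting straight up.

```bash
python3 -m inch '[0,0,-0.1,0,0,0,0,0,-0.3,0,0,0,0,0,-0.6,0,0,0,0,0,-0.9,0,0,0,0,0,-0.9,0,0,0,0,0,-0.9,0,0,0,0,0,-0.9,0,0,0]' | egrep 'pos|ft'
python3 - <<'E'
from h import *
c=get_calibration("wrist"); im=camera("wrist"); g=cv2.cvtColor(im,cv2.COLOR_RGB2GRAY).astype(float); cv2.imwrite("pics/w5.png",im[:,:,::-1])
print(w2pix(c,(.5455,.2035,.045),True))
cr=im[170:260,230:420,::-1]; cv2.imwrite("pics/c3.png",cv2.resize(cr,None,fx=4,fy=4,interpolation=cv2.INTER_NEAREST))
for u in(280,300,340,360): print(u,g[185:250,u-3:u+4].mean(1).round().astype(int).tolist())
im=camera("top"); cv2.imwrite("pics/t5.png",im[:,:,::-1])
for d in cut_out("top","weight"): print(d["bbox"],d["conf"])
E
```

```text
position: [0.5505, 0.183, 0.1436]
ft_force: [0.1, 1.1, -0.4]
[313.0725947  217.08986676]
280 [112, 111, 112, 112, 112, 104, 94, 90, 90, 90, 90, 91, 90, 91, 91, 91, 90, 87, 143, 157, 155, 154, 154, 154, 155, 154, 156, 127, 93, 89, 90, 84, 162, 200, 183, 162, 187, 208, 206, 206, 205, 206, 212, 154, 70, 67, 69, 69, 69, 70, 69, 70, 69, 69, 69, 70, 69, 70, 70, 71, 71, 71, 70, 70, 70]
300 [111, 111, 111, 111, 111, 111, 113, 97, 89, 90, 90, 90, 90, 90, 90, 90, 90, 89, 86, 127, 150, 154, 154, 154, 153, 141, 85, 89, 90, 89, 89, 83, 164, 198, 181, 164, 189, 208, 207, 206, 206, 207, 218, 173, 84, 52, 56, 56, 58, 70, 69, 69, 69, 65, 64, 68, 71, 71, 70, 70, 70, 70, 71, 70, 71]
340 [113, 113, 113, 113, 113, 113, 113, 113, 113, 112, 113, 114, 108, 89, 90, 90, 90, 91, 90, 90, 90, 90, 90, 90, 90, 90, 90, 89, 90, 90, 89, 84, 143, 184, 179, 171, 211, 233, 241, 240, 240, 241, 246, 197, 71, 50, 55, 56, 55, 55, 55, 55, 55, 55, 59, 72, 81, 79, 78, 78, 79, 79, 79, 79, 79]
360 [114, 114, 113, 114, 115, 104, 96, 94, 92, 90, 90, 90, 90, 90, 90, 90, 90, 90, 90, 90, 90, 90, 89, 89, 89, 89, 89, 89, 89, 89, 89, 84, 140, 185, 183, 160, 191, 200, 199, 199, 199, 199, 205, 150, 69, 61, 63, 63, 63, 59, 60, 59, 60, 70, 71, 71, 71, 71, 71, 71, 72, 72, 71, 71, 71]
[402.1, 180.8, 426.4, 204.0] 0.88
[443.8, 187.6, 472.1, 208.9] 0.73
```

View pics/c3.png

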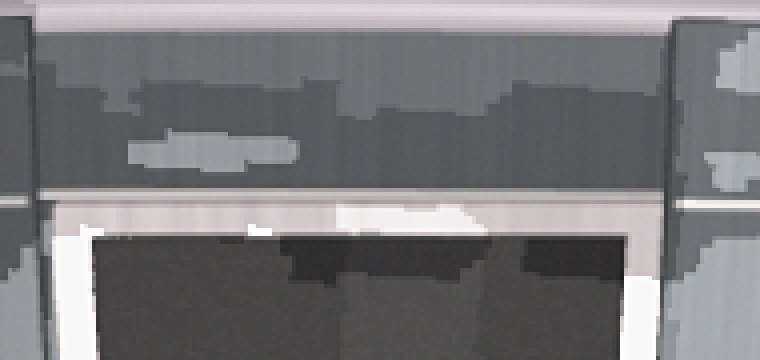

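Run:
```python
from h import *
c=get_calibration("wrist"); U=np.array([-0.0732,0.9973,0]); V=np.array([.9973,.0732,0])
o=get_obs()
for u in (280,300,340,360):
    l0=pix2z(c,(u,216.9),.045,True)@U  # far border of the line
    for n,r,z,off in (("face bottom",219.2,.045,0),("top edge",220.7,.05,0),("rubber",228.0,.051,.005)):
        print(u,n,"edge - line centre %.4f"%(pix2z(c,(u,r),z,True)@U+off-(l0-.00075)))
# panel centreline: rubber side borders / rails
pL=pix2z(c,(230+72/4,240),.05,True); 
for n,uv in (("rubL",(230+96/4,170+300/4)),("rubR",(230+622/4,170+300/4))): print(n,(pix2z(c,uv,.051,True)-o["position"])@V)
print(o["position"],o["tool_rot"])
ct=get_calibration("top")
im=cv2.imread("pics/t5.png"); cr=im[150:220,395:515]; cv2.imwrite("pics/c4.png",cv2.resize(cr,None,fx=5,fy=5,interpolation=cv2.INTER_CUBIC))
print(pix2z(ct,(395+128/2,150+93/2),.066))
```

```text
280 face bottom edge - line centre -0.0008
280 top edge edge - line centre -0.0006
280 rubber edge - line centre -0.0003
300 face bottom edge - line centre -0.0008
300 top edge edge - line centre -0.0006
300 rubber edge - line centre -0.0002
340 face bottom edge - line centre -0.0008
340 top edge edge - line centre -0.0006
340 rubber edge - line centre -0.0002
360 face bottom edge - line centre -0.0008
360 top edge edge - line centre -0.0006
360 rubber edge - line centre -0.0003
rubL -0.04277066359555223
rubR 0.044181659444629776
[0.55023969 0.1828219  0.14282016] [ 0.68071213  0.7325496  -0.00106094 -0.00097588]
[ 0.59513931 -0.24502867  0.066     ]
```

View pics/c4.png

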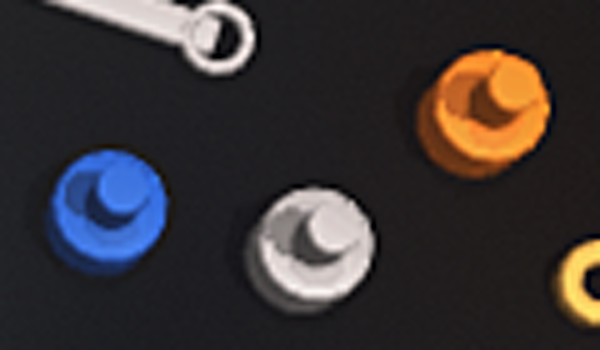

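The edge lies 0.3–0.8 mm short of the line, released. In the crop the grey weight's knob top is at (328,226) and its body top at (316,245).

Run:
```python
from h import *
ct=get_calibration("top"); U=np.array([-0.0732,0.9973,0]); V=np.array([.9973,.0732,0])
k=pix2z(ct,(395+328/5-.4,150+226/5-.4),.066); b=pix2z(ct,(395+316/5-.4,150+245/5-.4),.032); print(k,b)
# commanded pose now: from measured
p=get_obs()["position"]; print(p)
w=(k+b)/2; print("dx",(w-p)@U,"dy",(w-p)@V, "units",(w-p)@U/.08,(w-p)@V/.08)
for n,uv in(("blue",(395+120/5,150+190/5)),("orange",(395+512/5,150+85/5))): q=pix2z(ct,uv,.066); print(n,q,(q-w)@U,(q-w)@V)
```

```text
[ 0.59874438 -0.24750635  0.066     ] [ 0.59793868 -0.2501291   0.032     ]
[0.55023969 0.1828219  0.14282016]
dx -0.4339952565722252 dy 0.016375946830130324 units -5.424940707152815 0.20469933537662904
blue [ 0.61112434 -0.16333416  0.066     ] 0.08431706246783424 0.01900568831280824
orange [ 0.65887915 -0.32436866  0.066     ] -0.0797782988327338 0.05484383336612514
```

```bash
for i in 1; do
python3 -m inch '[-0.4,0.05,0,0,0,0,-0.8,0.1,0,0,0,0,-1,0.205,0,0,0,0]' 60 >/dev/null
python3 -m inch '[-0.5,0,0,0,0,0,-1,0,0,0,0,0]' >/dev/null
python3 -m inch '[-0.5,0,0,0,0,0,-1,0,0,0,0,0]' >/dev/null
python3 -m inch '[-0.5,0,0,0,0,0,-1,0,0,0,0,0]' >/dev/null
python3 -m inch '[-0.5,0,0,0,0,0,-1,0,0,0,0,0]' >/dev/null
python3 -m inch '[-0.5,0,0,0,0,0,-1,0,0,0,0,0,-1,0,0,0,0,0,-1,0,0,0,0,0,-1,0,0,0,0,0]'
done
python3 - <<'E'
from h import *
o=get_obs(); c=get_calibration("wrist"); im=camera("wrist"); cv2.imwrite("pics/w6.png",im[:,:,::-1]); print(o["position"],o["ft_force"],w2pix(c,(.5985,-.2488,.066),True))
for d in cut_out("wrist","weight"): print(d["bbox"],d["conf"])
E
```

```text
time: 16.47
position: [0.6018, -0.294, 0.1427]
tool_rot: [0.681, 0.732, 0.0, -0.002]
ft_force: [0.7, 0.6, 0.5]
grip_width: 0.06
grip_force: 0.0
[ 0.60177642 -0.29396709  0.14267633] [0.70973491 0.61535756 0.49942089] [318.47695015 185.08118465]
[319.2, 24.9, 389.4, 94.4] 0.98
[361.4, 246.8, 426.3, 313.0] 0.69
[288.3, 146.7, 357.1, 214.6] 0.57
```

View pics/w6.png

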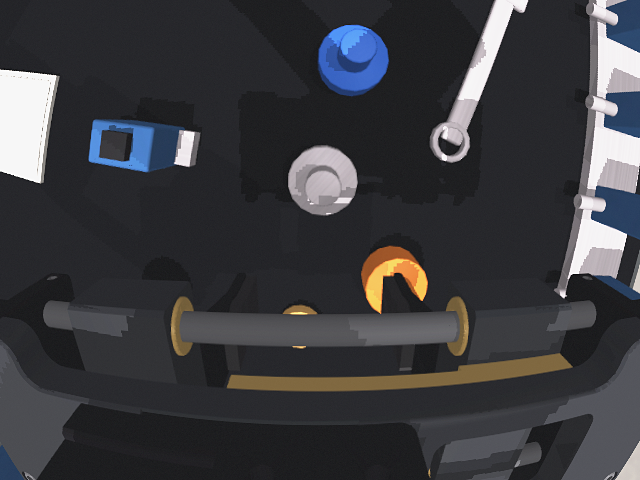

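The grey weight's knob is at (322,188) against a predicted (318.5,185), so I'm refining from that.

Run:
```python
from h import *
c=get_calibration("wrist"); U=np.array([-0.0732,0.9973,0]); V=np.array([.9973,.0732,0]); p=get_obs()["position"]
for uv,z in (((322.5,187.5),.066),((322.5,180),.032)):
    q=pix2z(c,uv,z,True); print(q,"units",((q-p)@U)/.08,((q-p)@V)/.08)
print(get_obs()["tool_rot"])
```

```text
[ 0.601328   -0.24890071  0.066     ] units 0.5467094038028254 0.02964040045469596
[ 0.60154701 -0.24857717  0.032     ] units 0.5505424418839238 0.03266657818944591
[ 6.80232107e-01  7.32995379e-01 -1.22840133e-05 -1.43325061e-03]
```

```bash
python3 -m inch '[0.3,0.03,0,0,0,0,0.55,0.03,0,0,0,0,0.55,0.03,0.2,0,0,0,0.55,0.03,0.5,0,0,0,0.55,0.03,0.8,0,0,0,0.55,0.03,1,0,0,0,0.55,0.03,1,0,0,0,0.55,0.03,1,0,0,0]' | egrep 'pos|ft|grip'
python3 -m inch '[0,0,0,0,0,0,0,0,0,0,0,0,0,0,0,0,0,0,0,0,0,0,0,0,0,0,0,0,0,0,0,0,0,0,0,0,0,0,0,0,0,0,0,0,0,0,0,0,0,0,0,0,0,0,0,0,0,0,0,0]' 10 30 
python3 -m inch '[0,0,-0.1,0,0,0,0,0,-0.3,0,0,0,0,0,-0.6,0,0,0,0,0,-1,0,0,0,0,0,-1,0,0,0,0,0,-1,0,0,0,0,0,-1,0,0,0]'
```

```text
position: [0.6014, -0.2486, 0.0634]
ft_force: [-0.2, 0.4, 0.6]
grip_width: 0.0602
grip_force: 0.0
time: 18.07
position: [0.6012, -0.2507, 0.0643]
tool_rot: [0.681, 0.733, -0.0, -0.001]
ft_force: [-4.5, -0.3, 3.7]
grip_width: 0.0216
grip_force: 30.0
time: 18.65
position: [0.6012, -0.2498, 0.1428]
tool_rot: [0.681, 0.733, -0.0, -0.001]
ft_force: [-0.5, -0.0, -5.7]
grip_width: 0.0213
grip_force: 29.9
```

The weight is held (force −5.7 N in z). Carrying it over the panel's open middle, at about (0.5543, 0.1359).

```bash
python3 -m inch '[0,0,-0.2,0,0,0,0,0,-0.375,0,0,0]' >/dev/null
python3 -m inch '[0.2,0,0,0,0,0,0.5,0,0,0,0,0,0.9,-0.1,0,0,0,0,1,-0.232,0,0,0,0]' >/dev/null
python3 -m inch '[0.4,0,0,0,0,0,0.8,0,0,0,0,0,1,0,0,0,0,0]' >/dev/null
python3 -m inch '[0.4,0,0,0,0,0,0.8,0,0,0,0,0,1,0,0,0,0,0]' >/dev/null
python3 -m inch '[0.4,0,0,0,0,0,0.8,0,0,0,0,0,1,0,0,0,0,0]' >/dev/null
python3 -m inch '[0.3,0,0,0,0,0,0.6,0,0,0,0,0,0.8,0,0,0,0,0,0.85,0,0,0,0,0,0.85,0,0,0,0,0,0.85,0,0,0,0,0,0.85,0,0,0,0,0]'
python3 -m inch '[0,0,0.2,0,0,0,0,0,0.4,0,0,0,0,0,0.6,0,0,0,0,0,0.66,0,0,0,0,0,0.66,0,0,0,0,0,0.66,0,0,0,0,0,0.66,0,0,0]' | egrep 'pos|ft|grip'
python3 - <<'E'
from h import *
im=camera("side"); cv2.imwrite("pics/s6.png",cv2.resize(im[130:300,250:410,::-1],None,fx=3.5,fy=3.5,interpolation=cv2.INTER_CUBIC))
E
```

```text
time: 20.48
position: [0.5546, 0.1342, 0.1734]
tool_rot: [0.681, 0.732, -0.001, -0.0]
ft_force: [0.5, 0.1, -5.1]
grip_width: 0.0215
grip_force: 29.9
position: [0.556, 0.1346, 0.1222]
ft_force: [0.1, -0.2, -4.5]
grip_width: 0.0216
grip_force: 29.9
```

View pics/s6.png

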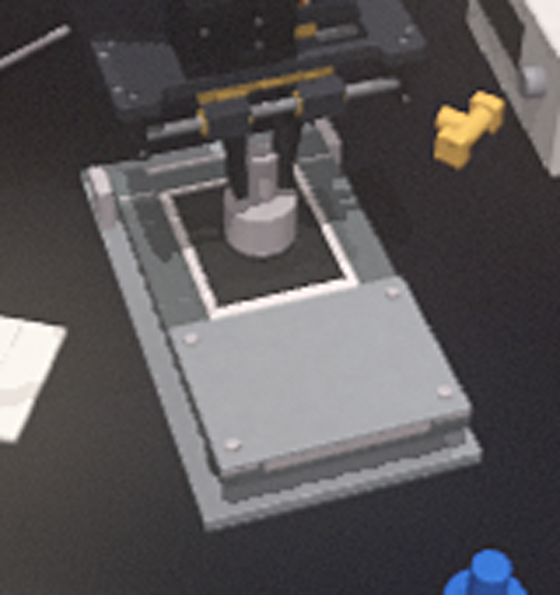

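The side view shows the weight upright above the middle of the panel's exposed part. Setting it down in small steps.

```bash
python3 -m inch '[0,0,0.04,0,0,0,0,0,0.075,0,0,0,0,0,0.075,0,0,0,0,0,0.075,0,0,0]' | egrep 'pos|ft'
python3 -m inch '[0,0,0.013,0,0,0,0,0,0.013,0,0,0,0,0,0.013,0,0,0]' | egrep 'pos|ft'
python3 -m inch '[0,0,0.013,0,0,0,0,0,0.013,0,0,0,0,0,0.013,0,0,0]' | egrep 'pos|ft'
python3 -m inch '[0,0,0.013,0,0,0,0,0,0.013,0,0,0,0,0,0.013,0,0,0]' | egrep 'pos|ft'
```

```text
position: [0.5551, 0.135, 0.1155]
ft_force: [0.2, -0.4, -3.6]
position: [0.5552, 0.1349, 0.1146]
ft_force: [-0.5, -0.8, -2.2]
position: [0.5552, 0.1348, 0.1137]
ft_force: [-2.4, -1.1, 1.5]
position: [0.5553, 0.1346, 0.1129]
ft_force: [-1.6, -2.8, 4.5]
```

```bash
python3 -m inch '[0,0,-0.008,0,0,0,0,0,-0.015,0,0,0,0,0,-0.015,0,0,0]' | egrep 'pos|ft'
python3 -m inch '[0,0,0,0,0,0,0,0,0,0,0,0,0,0,0,0,0,0,0,0,0,0,0,0,0,0,0,0,0,0,0,0,0,0,0,0,0,0,0,0,0,0]' 60
python3 -m inch '[0,0,-0.1,0,0,0,0,0,-0.3,0,0,0,0,0,-0.6,0,0,0,0,0,-1,0,0,0,0,0,-1,0,0,0,0,0,-1,0,0,0]' | egrep 'time|pos|ft'
python3 -m inch '[-0.3,0,-0.3,0,0,0,-0.7,0,-0.6,0,0,0,-1,0,-0.6,0,0,0]'>/dev/null
python3 -m inch '[-0.5,0,0,0,0,0,-1,0,0,0,0,0,-1,0,0,0,0,0,-1,0,0,0,0,0]' | egrep 'time|pos|ft'
python3 - <<'E'
from h import *
a=camera("wrist"); cv2.imwrite("pics/w7.png",a[:,:,::-1])
t=camera("top")[150:270,195:375,::-1]; cv2.imwrite("pics/t7.png",cv2.resize(t,None,fx=4,fy=4,interpolation=cv2.INTER_CUBIC))
s=camera("side")[130:300,250:410,::-1]; 
A=np.zeros((600,800,3),np.uint8); A[:300,:400]=cv2.resize(a[0:300,120:520,::-1],(400,300)); A[300:,:400]=cv2.resize(t,(400,300)); A[:425,400:]=cv2.resize(s,(400,425)); cv2.imwrite("pics/f7.png",A)
E
```

```text
position: [0.5552, 0.1349, 0.1137]
ft_force: [-0.8, -2.5, 2.6]
time: 23.03
position: [0.555, 0.1351, 0.1133]
tool_rot: [0.681, 0.733, 0.0, -0.0]
ft_force: [0.0, 0.8, 0.4]
grip_width: 0.057
grip_force: 0.0
time: 23.53
position: [0.5565, 0.1351, 0.1961]
ft_force: [-0.1, 0.2, 0.4]
time: 24.12
position: [0.5662, -0.0266, 0.2405]
ft_force: [-1.0, -0.0, -0.2]
```

View pics/f7.png

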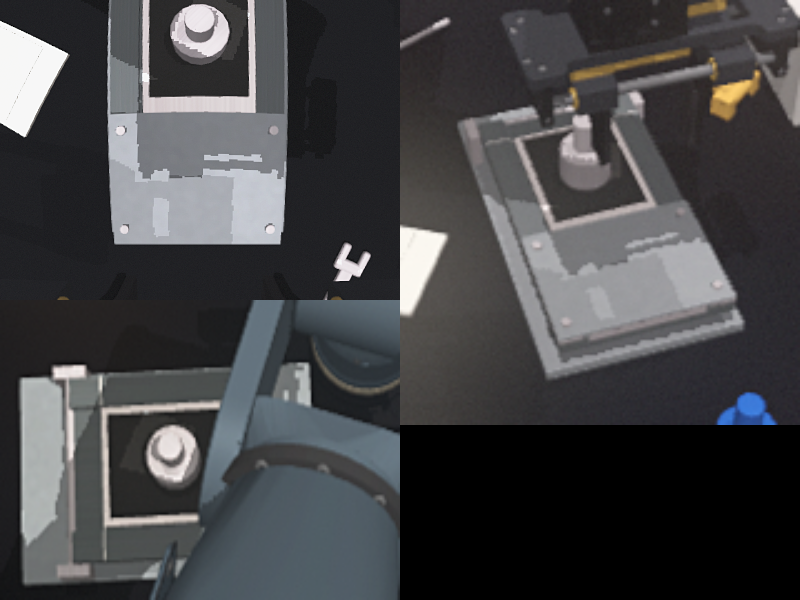

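The weight stands upright, mid-panel and let go. I'll check the edge against the line once more from close by.

```bash
python3 -m inch '[0.5,0,0,0,0,0,1,0,0,0,0,0]'>/dev/null
python3 -m inch '[0.5,0,0,0,0,0,1,0,0,0,0,0]'>/dev/null
python3 -m inch '[0.4,0,0,0,0,0,0.6,0,0.4,0,0,0,0.6,0,0.6,0,0,0,0.6,0,0.6,0,0,0,0.6,0,0.6,0,0,0]'| egrep 'pos|ft'
python3 - <<'E'
from h import *
c=get_calibration("wrist"); im=camera("wrist"); g=cv2.cvtColor(im,cv2.COLOR_RGB2GRAY).astype(float); cv2.imwrite("pics/w8.png",im[:,:,::-1])
r=w2pix(c,(.5494,.2032,.045),True); print(r); v=int(r[1])
for u in(290,300,340,350): print(u,g[v-10:v+22,u-3:u+4].mean(1).round().astype(int).tolist())
for s in (0,.00075,-.00075): print(w2pix(c,(.5494,.2032+s,.045),True)[1])
print("edge at -0.0006: face bottom, top, rubber rows",[w2pix(c,(.5494,.2026+d,z),True)[1].round(2) for d,z in((0,.045),(0,.05),(-.005,.051))], "row0",v-10)
cv2.imwrite("pics/c8.png",cv2.resize(im[v-35:v+40,230:420,::-1],None,fx=4,fy=4,interpolation=cv2.INTER_NEAREST))
E
```

```text
position: [0.55, 0.1844, 0.1926]
ft_force: [0.2, -0.3, 0.8]
[320.00850016 205.65538894]
290 [64, 64, 67, 86, 114, 111, 111, 110, 106, 132, 227, 207, 127, 219, 249, 246, 246, 247, 255, 149, 52, 53, 55, 54, 55, 55, 54, 55, 55, 54, 55, 56]
300 [64, 64, 63, 75, 114, 112, 111, 111, 112, 88, 148, 150, 132, 214, 246, 243, 242, 244, 252, 143, 58, 48, 50, 50, 52, 51, 51, 50, 50, 51, 50, 50]
340 [109, 108, 108, 108, 107, 108, 108, 108, 109, 80, 114, 127, 133, 209, 245, 241, 241, 242, 233, 177, 87, 46, 50, 50, 50, 50, 50, 50, 51, 51, 51, 50]
350 [110, 110, 109, 110, 109, 109, 109, 109, 109, 107, 118, 124, 131, 202, 244, 240, 240, 242, 234, 137, 58, 48, 51, 51, 51, 50, 51, 52, 51, 50, 50, 51]
205.6553889372955
204.72586065321926
206.58400810493129
edge at -0.0006: face bottom, top, rubber rows [np.float64(206.4), np.float64(207.65), np.float64(214.19)] row0 195
```

The line's far border is at row ~204.8 and the rubber's start at row ~214.2. That puts the edge about 0.6 mm short of the line centre, so it hasn't shifted. Handing in.

```bash
python3 -c "
from rig import hand_in; print(hand_in())"
```

```text
the job is handed in; nothing more can be done
None
```

The job is handed in: by my measurement the panel's leading edge is about 0.6 mm short of the scribed line, and the weight stands upright on the middle of its uncovered part with the gripper clear. `hand_in()` returned no verdict.

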